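# Plug the battery pack into the charger's one good bay

### The arm

A 6-joint arm with a two-finger parallel gripper is mounted at the origin on the work surface. World frame = base frame: x ahead of the robot, y to its left, z up, the work surface at z = 0. Lengths are in m, angles in rad, forces in N, time in s.
With the tool pointing down it reaches from about 0.225 to 0.875 m from the base axis. Payload 3.4 kg.
Tool frame: the origin (TCP) lies midway between the tips of the shut fingers; the grasp point (between the pads) lies 19 mm behind it; x points along the fingers, y is the direction in which the jaws open and shut, and the axes are right-handed (so a half turn about x gives the same grasp; the last joint's range is limited). The gripper opens to 85 mm and grips with 20 to 120 N. Pads are 22 mm wide; open, the fingers measure 114 mm over their backs; the gripper's body (76 mm by 85 mm) begins 54 mm behind the grasp point. The pads swing forward as they close: fully open they stand 13 mm farther back than shut.
Start: joints at [-1.263, 0.276, 1.505, -0, 1.361, -0.121], TCP at [0.239, -0.523, 0.231] pointing down, gripper open.
Joint ranges: [-2.89, 2.89], [-0.75, 2.08], [0.22, 2.7], [-1.18, 4.32], [0.11, 2.71], [-2.7, 2.7]. Speed limits (rad/s): [2.57, 2.57, 3.14, 3.14, 3.14, 3.14].

### API

Orientations are given as a unit quaternion [w, x, y, z].
In Python, from rig import manip, get_image, get_calibration, ticket gives the robot as it stands. The module is installed in compiled form; this text tells all that it offers.
- The arm moves only by the tool arm_command, never from a script. Its argument "series" is text: rows parted by semicolons, each of 7 numbers parted by spaces: the shift along the tool's x, y, z in units of 0.1 m (1.0 is 0.1 m), then the turn, a rotation vector about the tool's x, y, z in units of pi rad (1.0 is pi rad), then the opening, from -1 (shut) to 1 (fully open), so that 0 is half open. In form: tx ty tz rx ry rz claw; .... A call has 1 to 12 rows; each row shifts and turns the commanded pose from where the row before left it, along the tool's axes as they then stand; what a row does not reach is not made up. A row lasts 1/12 s, in which the tool goes at most 41.7 mm and 7.16 degrees, less where a joint would pass 70% of its speed; a pose out of reach is approached as far as the arm can. A call with a number of a shift or a turn outside -1 to 1 is refused whole. A call with a gripper value outside its range is refused whole. The fingers move at their own pace and stop on an object; "squeeze" is the grip in N (left out, the last holds). Time passes only in rows, so rows that do not move let the fingers close. It gives the time, the measured TCP pose, the force and the opening at its end, in the units of the state.
- manip.get_state(): the state, without advancing time (a new reading comes with each control period).
- get_image(name): name is "scene" or "top"; returns the picture (384x512x3 uint8, red, green, blue); there is no depth.
- get_calibration(name): a dict with "fx", "fy", "cx", "cy" (pixels), "cam_to_world" (4x4, takes a point from camera to world coordinates). Camera axes: x right, y down, z forward; pixel columns grow to the right and rows downward; lengths in m; the calibration is good to about 2 mm. A picture is of the moment at which its call begins. get_calibration takes no time and is no camera call.
- ticket.sign_off(): hands the job in, once; it reports no verdict.
The state is a dict: "clock": time; "qpos": joint angles; "qd": joint speeds; "effort": joint torques, N m; "position": TCP position; "ee_rot": TCP orientation; "contact_force": force on the tool from outside, world axes, zero at the start; "moment": the same for the moment, N m; "width": finger opening in m.
Only numpy, scipy, OpenCV 4.12 (cv2) and the standard library are available. Lean on these libraries where they do the work, as an engineer would, in place of code of your own. Each camera call takes 0.05 s, during which the arm holds its last target. There are 200 camera calls.

### The job

Take the battery pack out of the wooden holder and plug it into the charger, fully home with its shoulder flat on the charger's top, then let go of it. Only one of the three bays still takes a pack all the way; the other two are jammed part of the way down and look just the same, so find the good one by feel. Leave the tape measure, the tape roll and the hammer where they are.

Things in the scene. Friction and masses are not known exactly. Their poses are not given: they have to be found in the camera images.
- pack: Battery pack, 0.2-0.3 kg: black head 44 (x) x 54 (y) x 44 mm tall, yellow band and top patch, red buttons on its y ends; below it a grey stem 20 (x) x 32 (y) mm, 25 mm long, foot tapered 2 mm a side over the last 3 mm. Origin: centre of the shoulder (the head's underside, where the stem begins); z up out of the head. Fits a bay either way round (half a turn).
- holder: Fixed wooden storage block 90 x 100 x 45 mm tall with a loose 27 x 39 mm pocket 35 mm deep. The pack starts upright in it, its shoulder on the block's top. Origin: centre of the block's underside.
- charger: Fixed grey charger 100 (x) x 200 (y) x 55 mm tall, flat top, yellow marks beside its three bays, 62 mm apart along y. Bay: upright hole 21.5 (x) x 33.5 (y) x 34 mm deep; 3 mm down a black shutter that the stem pushes down (light spring, under 1 N). Two bays are jammed: the stem stops hard 12 mm down, shoulder 13 mm too high. Which is good varies, unseen. Origin: centre of underside.
- bay0 (a point): Centre of the mouth of the right bay as seen from the robot, in the charger's top face; axes as the charger's (z up). When the pack is fully home its origin lies at this point, its shoulder on the charger's top; its own weight keeps it there.
- bay1 (a point): Centre of the mouth of the middle bay as seen from the robot, in the charger's top face; axes as the charger's (z up). When the pack is fully home its origin lies at this point, its shoulder on the charger's top; its own weight keeps it there.
- bay2 (a point): Centre of the mouth of the left bay as seen from the robot, in the charger's top face; axes as the charger's (z up). When the pack is fully home its origin lies at this point, its shoulder on the charger's top; its own weight keeps it there.
- tape_measure: Yellow and black tape measure 74 x 62 x 37 mm, loose bystander. Origin: centre of its underside.
- tape_roll: Black roll of electrical tape lying flat, 54 mm across, 19 mm tall, loose bystander. Origin: centre of its underside.
- hammer: Hammer with a wooden handle lying along its own x axis (head to +x), 260 mm long, head 90 mm wide, 26 mm tall, loose bystander. Origin: under the middle of its length.

How it is judged:
On the way:
1. the pack is lifted clear out of the holder (z of pack in the frame of holder above 0.075 m), for 0.1 s.
At the end, for the whole second after the job is handed in: The pack stands in the good bay of the charger, released and at rest: its shoulder within 3 mm of the charger's top and within 4 mm sideways of the bay's centre, upright within 0.06 rad (((horizontal distance between pack and bay0 below 0.004 m and z of pack in the frame of bay0 between -0.004 and 0.003 m) or (horizontal distance between pack and bay1 below 0.004 m and z of pack in the frame of bay1 between -0.004 and 0.003 m) or (horizontal distance between pack and bay2 below 0.004 m and z of pack in the frame of bay2 between -0.004 and 0.003 m)) and angle between pack's own z axis and vertical below 0.06 rad and linear speed of pack below 0.02 m/s and contact force between pack and the fingers below 0.1 N); the robot touches nothing.
It fails at once if the tape measure is moved by more than 40 mm (distance of tape_measure from where it was at the start of the episode above 0.04 m).
It fails at once if the tape roll is moved by more than 40 mm (distance of tape_roll from where it was at the start of the episode above 0.04 m).
It fails at once if the hammer is moved by more than 40 mm (distance of hammer from where it was at the start of the episode above 0.04 m).
It also fails if it takes over 54 s, if anything falls off the work surface, if the arm or the gripper's body presses on something with over 40 N, if the wrist force passes 120 N, or if a joint passes its speed limit or range.

## Working session

There is one attempt and no reset: what is moved stays moved. The work goes in short steps, Python scripts to look and compute and a tool call to move; the robot and the scene stay as the last step left them, time stands still between calls to the robot, and variables do not carry over. Pictures are saved under pics/ and viewed, about 8 in all and at most 12, crops included, and the job is handed in when it is done.

Besides the shell and the picture viewer there is one more tool, called after "Request:" as name(argument=value, ...) on one line, values as JSON. arm_command: Moves the arm, as the interface text tells. Shifts and turns lie within -1 to 1; 1 stands for 0.1 m of shift or pi rad of turn. Its arguments: {"type":"object","properties":{"series":{"type":"string"},"squeeze":{"type":"number"}},"required":["series"]}

```bash
mkdir -p pics; python3 - <<'E'
from rig import manip,get_image,get_calibration
import cv2
for n in("scene","top"):
    c=get_calibration(n);print(n,c["fx"],c["cx"],c["cy"],c["cam_to_world"])
    cv2.imwrite(f"pics/{n}0.png",cv2.resize(get_image(n)[:,:,::-1],(800,600)))
print(manip.get_state())
E
```

```text
scene 403.0568982547848 253.12928393964694 192.14138699713686 [[ 0.31713403  0.6469337  -0.69347155  1.11779338]
 [ 0.94835073 -0.21050904  0.23731167 -0.15688536]
 [ 0.00754289 -0.73291386 -0.68027963  0.55793389]
 [ 0.          0.          0.          1.        ]]
top 401.40175624029115 258.132870711423 191.35962596943048 [[ 0.0076892  -0.98767682  0.15631818  0.48380529]
 [-0.99905883 -0.01426117 -0.04096433  0.00881   ]
 [ 0.0426888  -0.15585608 -0.9868569   0.81553036]
 [ 0.          0.          0.          1.        ]]
{'clock': 0.1, 'qpos': array([-1.26301779e+00,  2.76551582e-01,  1.50600748e+00, -1.55614568e-05,
        1.36070188e+00, -1.20948492e-01]), 'qd': array([ 5.57916768e-04, -1.30967221e-03, -2.01995022e-03, -3.36336546e-05,
        6.70471421e-04, -5.23510398e-04]), 'effort': array([ 1.34172147e-03, -4.17698157e+01, -2.46406406e+01, -2.34801910e-04,
        5.79634972e-03, -2.75455285e-06]), 'position': array([ 0.23890864, -0.52250083,  0.23051453]), 'ee_rot': array([-0.149834  , -0.69086165, -0.15100751,  0.6909824 ]), 'contact_force': array([-0.08852692, -0.33514911, -1.46564143]), 'moment': array([ 0.00853012, -0.02439216,  0.02533624]), 'width': 0.085672409426062}
```

View pics/scene0.png

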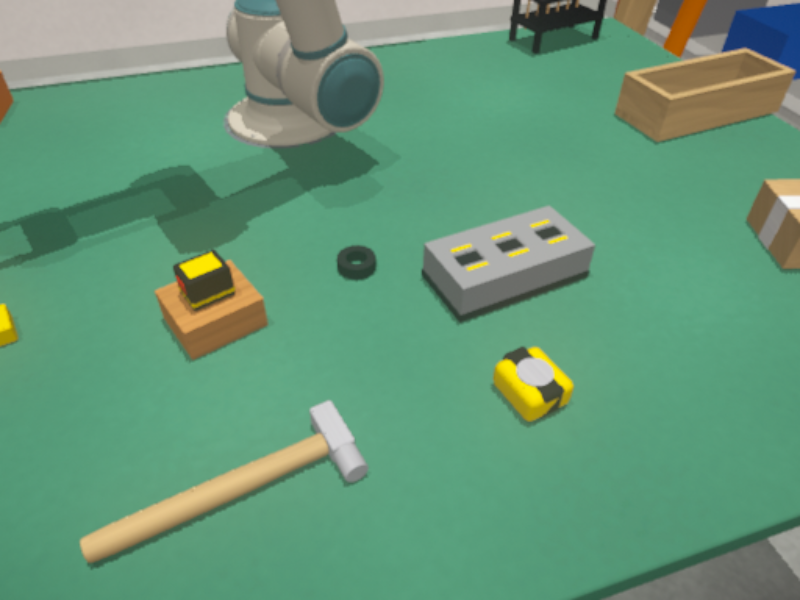

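View pics/top0.png

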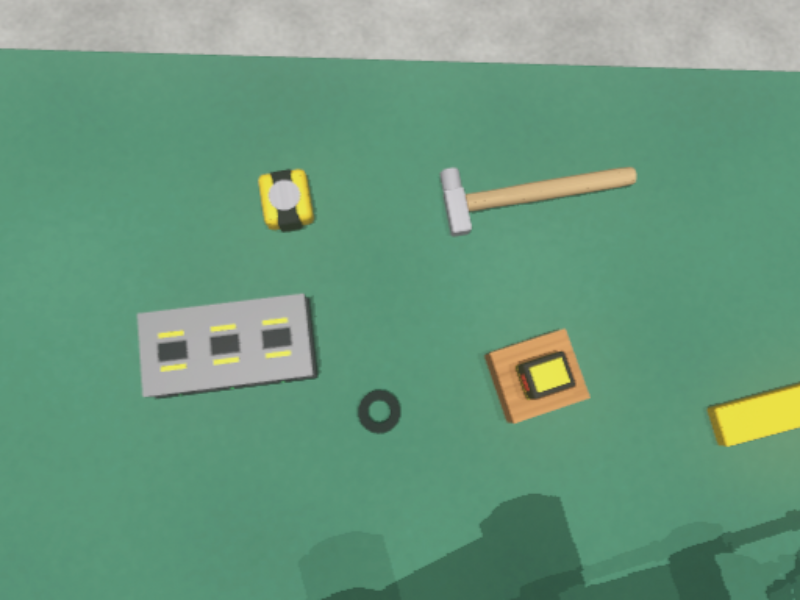

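The scene view shows everything. In the top view (800 px wide) the charger is at about (225,345), the holder at (540,377), the pack's top patch at (549,375) and the tape roll at (379,411). Next I measure the charger and pack.

```bash
cat > h.py <<'E'
from rig import manip,get_image,get_calibration
import cv2,numpy as np
from scipy.spatial.transform import Rotation as R
def ray(n,uv,z):
    c=get_calibration(n);M=np.array(c["cam_to_world"]);uv=np.atleast_2d(uv).astype(float)
    d=np.c_[(uv[:,0]-c["cx"])/c["fx"],(uv[:,1]-c["cy"])/c["fy"],np.ones(len(uv))]@M[:3,:3].T
    return (M[:3,3]+d*((z-M[2,3])/d[:,2])[:,None])[:,:2]
def blobs(m,amin):
    return [c for c in cv2.findContours(m.astype(np.uint8),cv2.RETR_EXTERNAL,cv2.CHAIN_APPROX_NONE)[0] if cv2.contourArea(c)>amin]
def rect(n,c,z):
    r=cv2.minAreaRect((ray(n,c[:,0],z)*1000).astype(np.float32));return np.round(np.r_[r[0],r[1],r[2]],1)
def tool():
    s=manip.get_state();q=s["ee_rot"];return s,R.from_quat([q[1],q[2],q[3],q[0]])
E
python3 - <<'E'
from h import *
s,r=tool();print(r.as_matrix().round(3))
for n in("top","scene"):
    im=get_image(n);hsv=cv2.cvtColor(im,cv2.COLOR_RGB2HSV);H,S,V=[hsv[...,i].astype(int) for i in range(3)]
    print(n)
    yel=(H>22)&(H<35)&(S>140)&(V>120)
    for c in blobs(yel,8):
        print(" yel px",c[:,0].mean(0).round(),cv2.contourArea(c),"z89",rect(n,c,.089),"z55",rect(n,c,.055))
    for c in blobs((S<40)&(V>90)&(V<190),1500): print(" grey",c[:,0].mean(0).round(),rect(n,c,.055))
    for c in blobs((S<90)&(V<75),60): print(" dark",c[:,0].mean(0).round(),cv2.contourArea(c),"z52",rect(n,c,.052),"z89",rect(n,c,.089))
    for c in blobs((H>5)&(H<20)&(S>110)&(V>90),1500): print(" wood",c[:,0].mean(0).round(),rect(n,c,.045))
E
```

```text
[[-0.001  0.416 -0.909]
 [ 0.002 -0.909 -0.416]
 [-1.    -0.002 -0.   ]]
top
 yel px [484. 266.] 1432.5 z89 [ 467.1 -438.4   46.9  116.1   14.5] z55 [ 466.4 -459.4   49.1  121.6   14.5]
 yel px [110. 235.] 17.0 z89 [517.3 240.4   3.8  26.2   7.8] z55 [518.9 251.2   3.9  27.4   7.8]
 yel px [351. 239.] 347.0 z89 [ 512.8 -191.8   30.6   41.1   18.4] z55 [ 514.1 -201.2   32.    43.    18.4]
 yel px [144. 230.] 13.0 z89 [525.6 182.    3.3  25.    7.8] z55 [527.5 190.1   3.5  26.1   7.8]
 yel px [178. 226.] 9.5 z89 [533.8 122.9   2.7  23.3   7.8] z55 [536.1 128.3   2.8  24.4   7.8]
 yel px [109. 213.] 18.0 z89 [555.3 245.5   3.8  24.9   8. ] z55 [558.6 256.6   4.   26.1   8. ]
 yel px [142. 209.] 13.5 z89 [563.2 186.6   3.6  23.4   7.2] z55 [567.  194.9   3.8  24.5   7.2]
 yel px [176. 205.] 14.0 z89 [571.8 128.    3.6  23.3   0.7] z55 [575.9 133.6   3.8  24.4   0.7]
 yel px [171. 128.] 197.5 z89 [714.4 141.   67.7  16.2  10. ] z55 [725.1 147.1  70.8  17.   10. ]
 yel px [193. 125.] 231.5 z89 [721.7 101.9  68.   18.3  10.8] z55 [732.8 106.3  71.2  19.1  10.8]
 grey [143. 221.] [546.6 191.
[... 1467 characters left out ...]
ey [324. 165.] [567.5 183.9 137.1 224.6   7.7]
 grey [135.  27.] [-167.5  -60.9 1225.   699.4   72.9]
 dark [321. 189.] 291.5 z52 [634.8 150.6 204.5  87.9  71.2] z89 [670.2 128.1 189.5  81.5  71.2]
 dark [228. 172.] 107.0 z52 [529.5  -7.4  46.9  37.6  79.9] z89 [572.5 -18.3  43.5  34.8  79.9]
 dark [131. 176.] 154.0 z52 [ 482.9 -190.5   78.6   57.8   12.6] z89 [ 529.3 -188.    72.8   53.6   12.6]
 dark [229. 163.] 98.5 z52 [504.5   2.3  34.1  28.8  72. ] z89 [549.3  -9.4  31.6  26.7  72. ]
 dark [354.  11.] 722.5 z52 [-158.7  663.8  217.4  365.2   60.3] z89 [-65.3 603.7 201.5 338.5  60.3]
 wood [133. 196.] [ 530.7 -188.7  142.8  107.1   17.9]
 wood [445.  66.] [219.2 765.9 231.7 435.4   5.8]
```

```bash
cat >> h.py <<'E'
def plan(x,y,z,yaw,n,claw):
    """rows (tool units) from the measured pose to TCP x,y,z, tool pointing down, jaw axis at yaw deg"""
    s,r=tool();p=s["position"];g=np.array([x,y,z])
    c,sn=np.cos(np.radians(yaw)),np.sin(np.radians(yaw))
    cand=[R.from_matrix(np.array([[0,0,-1],k*np.array([c,sn,0]),k*np.array([sn,-c,0])]).T) for k in(1,-1)]
    G=[q for q in cand if np.linalg.det(q.as_matrix())>0]
    G=min(G,key=lambda q:(r.inv()*q).magnitude())
    dr=(r.inv()*G).as_rotvec();step=R.from_rotvec(dr/n)
    print("deg",np.degrees(dr).round(1),"d mm",((g-p)*1000).round(1))
    out=[]
    for i in range(n):
        t=r.inv().apply((g-p)/n)*10; out.append(" ".join(f"{v:.3f}" for v in np.r_[t,dr/n/np.pi])+f" {claw}"); r=r*step
    print("; ".join(out))
E
python3 -c "
from h import *
plan(.5125,-.191,.16,18.2,12,1)"
```

```text
deg [-83.6  -0.1   0. ] d mm [273.5 331.7 -70.8]
0.059 -0.157 -0.322 -0.039 -0.000 0.000 1; 0.059 -0.116 -0.339 -0.039 -0.000 0.000 1; 0.059 -0.074 -0.350 -0.039 -0.000 0.000 1; 0.059 -0.031 -0.357 -0.039 -0.000 0.000 1; 0.059 0.012 -0.358 -0.039 -0.000 0.000 1; 0.059 0.056 -0.354 -0.039 -0.000 0.000 1; 0.059 0.098 -0.345 -0.039 -0.000 0.000 1; 0.059 0.139 -0.330 -0.039 -0.000 0.000 1; 0.059 0.178 -0.311 -0.039 -0.000 0.000 1; 0.059 0.215 -0.287 -0.039 -0.000 0.000 1; 0.059 0.248 -0.259 -0.039 -0.000 0.000 1; 0.059 0.277 -0.227 -0.039 -0.000 0.000 1
```

Request:
arm_command(series="0.059 -0.157 -0.322 -0.039 0 0 1; 0.059 -0.116 -0.339 -0.039 0 0 1; 0.059 -0.074 -0.35 -0.039 0 0 1; 0.059 -0.031 -0.357 -0.039 0 0 1; 0.059 0.012 -0.358 -0.039 0 0 1; 0.059 0.056 -0.354 -0.039 0 0 1; 0.059 0.098 -0.345 -0.039 0 0 1; 0.059 0.139 -0.33 -0.039 0 0 1; 0.059 0.178 -0.311 -0.039 0 0 1; 0.059 0.215 -0.287 -0.039 0 0 1; 0.059 0.248 -0.259 -0.039 0 0 1; 0.059 0.277 -0.227 -0.039 0 0 1", squeeze=40)

```text
clock: 1.2
position: [0.5118, -0.1883, 0.1602]
ee_rot: [0.576, 0.41, 0.576, -0.41]
contact_force: [0.5, -0.7, -0.1]
width: 0.0856
```

Request:
arm_command(series="0 0 0 0 0 0 1; 0 0 0 0 0 0 1")

```text
clock: 1.37
position: [0.5115, -0.1882, 0.1599]
ee_rot: [0.575, 0.411, 0.576, -0.411]
contact_force: [-0.1, 0.6, -0.6]
width: 0.0858
```

```bash
python3 -c "
from h import *
plan(.5125,-.191,.053,18.2,5,1)"
```

```text
deg [ 0.8 -0.   0.1] d mm [   1.    -2.8 -106.9]
0.214 0.000 0.006 0.001 -0.000 0.000 1; 0.214 0.000 0.006 0.001 -0.000 0.000 1; 0.214 0.000 0.006 0.001 -0.000 0.000 1; 0.214 0.000 0.006 0.001 -0.000 0.000 1; 0.214 0.000 0.006 0.001 -0.000 0.000 1
```

Request:
arm_command(series="0.22 0 0.006 0.001 0 0 1; 0.22 0 0.006 0.001 0 0 1; 0.22 0 0.006 0.001 0 0 1; 0.22 0 0.006 0.001 0 0 1; 0.22 0 0.006 0.001 0 0 1; 0 0 0 0 0 0 1; 0 0 0 0 0 0 1")

```text
clock: 1.95
position: [0.5107, -0.1935, 0.05]
ee_rot: [0.57, 0.416, 0.572, -0.417]
contact_force: [0.7, -0.8, 0.3]
width: 0.085
```

Request:
arm_command(series="0 0 0 0 0 0 -1; 0 0 0 0 0 0 -1; 0 0 0 0 0 0 -1; 0 0 0 0 0 0 -1; 0 0 0 0 0 0 -1; 0 0 0 0 0 0 -1; 0 0 0 0 0 0 -1; 0 0 0 0 0 0 -1")

```text
clock: 2.62
position: [0.513, -0.1933, 0.052]
ee_rot: [0.573, 0.416, 0.571, -0.416]
contact_force: [-0.0, 0.7, 6.1]
width: 0.0437
```

Request:
arm_command(series="-0.1 0 0 0 0 0 -1; -0.25 0 0 0 0 0 -1; -0.25 0 0 0 0 0 -1; -0.25 0 0 0 0 0 -1; -0.25 0 0 0 0 0 -1; 0 0 0 0 0 0 -1; 0 0 0 0 0 0 -1; 0 0 0 0 0 0 -1")

```text
clock: 3.28
position: [0.511, -0.1922, 0.1597]
ee_rot: [0.571, 0.416, 0.572, -0.416]
contact_force: [-0.3, 0.7, -2.0]
width: 0.0438
```

```bash
python3 - <<'E'
from h import *
for i in range(3):
    im=get_image("scene"); s=manip.get_state(); print(s["position"].round(4),s["contact_force"].round(1),s["width"])
cv2.imwrite("pics/s1.png",cv2.resize(im[90:250,60:260,::-1],(800,640))[:600])
plan(.5559,.1318,.170,7.9,10,-1)
E
```

```text
[ 0.5107 -0.192   0.1591] [ 0.4 -0.3 -2.5] 0.0435327563924336
[ 0.5107 -0.1921  0.1588] [ 0.1 -0.4 -2. ] 0.043515281721111285
[ 0.5108 -0.1922  0.1588] [-0.1  0.6 -3.2] 0.04371123370517458
deg [10.  -0.1  0.2] d mm [ 45.1 324.   11.2]
-0.011 0.143 -0.294 0.006 -0.000 0.000 -1; -0.011 0.137 -0.297 0.006 -0.000 0.000 -1; -0.011 0.132 -0.299 0.006 -0.000 0.000 -1; -0.011 0.127 -0.301 0.006 -0.000 0.000 -1; -0.011 0.122 -0.304 0.006 -0.000 0.000 -1; -0.011 0.116 -0.306 0.006 -0.000 0.000 -1; -0.011 0.111 -0.308 0.006 -0.000 0.000 -1; -0.011 0.106 -0.310 0.006 -0.000 0.000 -1; -0.011 0.100 -0.311 0.006 -0.000 0.000 -1; -0.011 0.095 -0.313 0.006 -0.000 0.000 -1
```

View pics/s1.png

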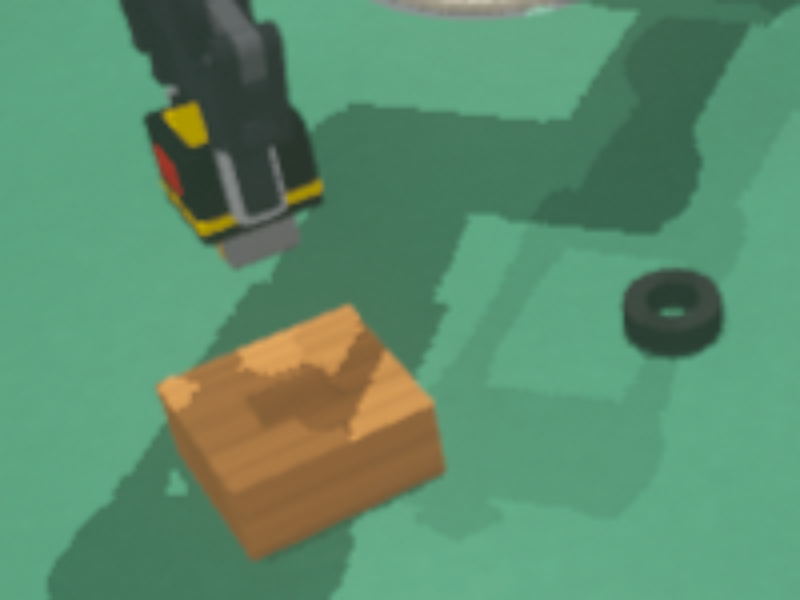

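The pack is gripped and out of the holder. The fingers sit close to the middle of its x faces: band front corner (205,235), right corner (322,190), finger centre about (253,185). Moving to bay0.

Request:
arm_command(series="-0.01 0.143 -0.294 0.006 0 0 -1; -0.01 0.137 -0.297 0.006 0 0 -1; -0.01 0.132 -0.299 0.006 0 0 -1; -0.01 0.127 -0.301 0.006 0 0 -1; 0 0.122 -0.304 0.006 0 0 -1; 0 0.116 -0.306 0.006 0 0 -1; 0 0.111 -0.308 0.006 0 0 -1; 0.05 0.106 -0.31 0.006 0 0 -1; 0.05 0.1 -0.311 0.006 0 0 -1; 0.05 0.095 -0.313 0.006 0 0 -1; 0 0 0 0 0 0 -1; 0 0 0 0 0 0 -1")

```text
clock: 4.43
position: [0.5582, 0.1324, 0.1477]
ee_rot: [0.53, 0.466, 0.532, -0.468]
contact_force: [-0.6, -0.7, -2.4]
width: 0.0435
```

```bash
python3 - <<'E'
from h import *
im=get_image("scene"); s=manip.get_state(); print(s["position"].round(4),s["contact_force"].round(1))
cv2.imwrite("pics/s2.png",cv2.resize(im[80:200,240:400,::-1],(800,600),interpolation=cv2.INTER_CUBIC))
plan(.5561,.1301,.125,7.9,3,-1)
E
```

```text
[0.5583 0.1311 0.1481] [-0.  -0.4 -1.3]
deg [-0.7  0.   0.2] d mm [ -2.2  -1.  -23.1]
0.077 -0.008 0.002 -0.001 0.000 0.000 -1; 0.077 -0.008 0.002 -0.001 0.000 0.000 -1; 0.077 -0.008 0.002 -0.001 0.000 0.000 -1
```

View pics/s2.png

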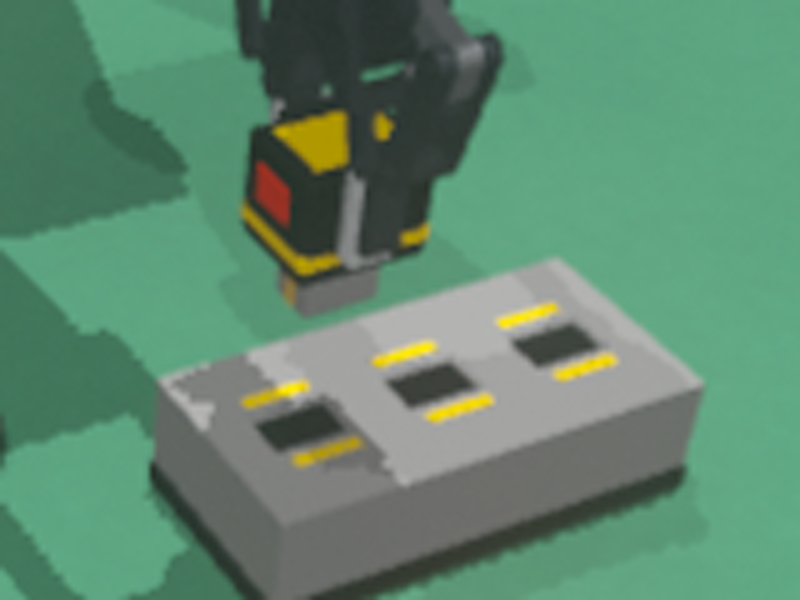

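```bash
python3 - <<'E'
from h import *
uv=np.array([[302,277],[428,248],[243,214]])/5+[240,80]
P=ray("scene",uv,.141)*1000; print(P.round(1), np.linalg.norm(P[1]-P[0]),np.linalg.norm(P[2]-P[0]),"centre",(P[1]+P[2])/2)
print(np.degrees(np.arctan2(*(P[0]-P[2])[::-1])))
E
```

```text
[[577.  116.7]
 [574.2 168.1]
 [532.6 112. ]] 51.38333176533536 44.646470413371716 centre [553.44310526 140.03166885]
6.0930640025029925
```

```bash
python3 - <<'E'
from h import *
q={}
for n in("scene","top"):
    im=get_image(n);hsv=cv2.cvtColor(im,cv2.COLOR_RGB2HSV);H,S,V=[hsv[...,i].astype(int) for i in range(3)]
    m=((H<8)|(H>172))&(S>120)&(V>60)
    for c in blobs(m,3): print(n,c[:,0].mean(0),cv2.contourArea(c))
    if n=="top": cv2.imwrite("pics/t2.png",cv2.resize(im[160:280,100:260,::-1],(800,600),interpolation=cv2.INTER_CUBIC))
print(manip.get_state()["position"].round(4))
E
```

```text
scene [293.24 118.24] 49.5
top [181.23076923 205.        ] 13.0
[0.5587 0.13   0.1489]
```

View pics/t2.png

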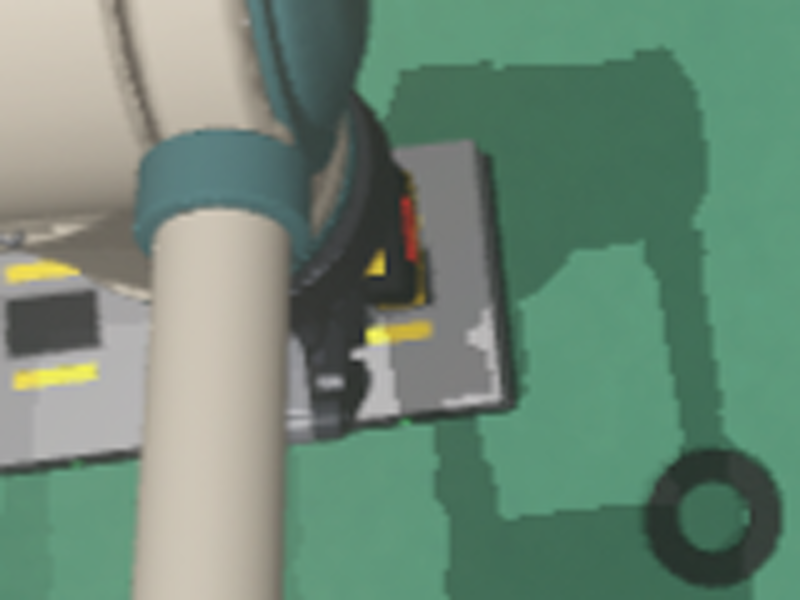

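The top view shows the pack's −y end: red strip at about (410,230) and the lower near head corner at (427,303), over the bay0 mouth.

```bash
python3 - <<'E'
from h import *
p=manip.get_state()["position"]*1000
a=np.radians(7.5);Q=np.array([[np.cos(a),-np.sin(a)],[np.sin(a),np.cos(a)]])
for sh in(.139,.142,.145):
    print(sh,"pack centre-TCP, local:")
    for n,uv,z,l in(("top",[185.4,220.6],sh,[-22,-27]),("top",[181.6,205],sh+.024,[0,-27]),("scene",[293.5,118.3],sh+.024,[0,-27]),("scene",[300.4,135.4],sh,[22,-27]),("scene",[325.6,129.6],sh,[22,27]),("scene",[288.6,122.8],sh,[-22,-27])):
        w=ray(n,uv,z)[0]*1000-Q@np.array(l)-p[:2]; print("  ",n,l,(Q.T@w).round(1))
E
```

```text
0.139 pack centre-TCP, local:
   top [-22, -27] [-0.5  2. ]
   top [0, -27] [1.1 2.7]
   scene [0, -27] [-8.4  9.7]
   scene [22, -27] [-8.  13.1]
   scene [22, 27] [-4.  10.6]
   scene [-22, -27] [-8.8 14.2]
0.142 pack centre-TCP, local:
   top [-22, -27] [-0.8  1.7]
   top [0, -27] [0.6 2.3]
   scene [0, -27] [-4.4  7.1]
   scene [22, -27] [-4.4 10.6]
   scene [22, 27] [-0.4  7.8]
   scene [-22, -27] [-4.9 11.7]
0.145 pack centre-TCP, local:
   top [-22, -27] [-1.1  1.3]
   top [0, -27] [0.2 1.9]
   scene [0, -27] [-0.4  4.5]
   scene [22, -27] [-0.8  8.2]
   scene [22, 27] [3.1 4.9]
   scene [-22, -27] [-1.   9.3]
```

Request:
arm_command(series="0.18 -0.02 0.012 -0.002 0 0 -1; 0.18 -0.005 0.005 -0.002 0 0 -1; 0.18 0 0 0 0 0 -1; 0 0 0 0 0 0 -1; 0 0 0 0 0 0 -1")

```text
clock: 5.0
position: [0.5562, 0.1276, 0.095]
ee_rot: [0.532, 0.465, 0.533, -0.466]
contact_force: [0.6, 0.3, -2.1]
width: 0.0438
```

```bash
python3 - <<'E'
from h import *
P=[]
for i in range(4): get_image("top");s=manip.get_state();P.append(s["position"]);
print(np.array(P).round(4),s["contact_force"].round(1))
plan(.5563,.1291,.085,7.9,3,-1)
E
```

```text
[[0.5573 0.128  0.096 ]
 [0.5578 0.1282 0.0966]
 [0.558  0.1285 0.0969]
 [0.558  0.1286 0.0969]] [-0.5 -0.7 -2.3]
deg [-0.1  0.  -0.2] d mm [ -1.7   0.5 -11.9]
0.040 -0.005 -0.002 -0.000 0.000 -0.000 -1; 0.040 -0.005 -0.002 -0.000 0.000 -0.000 -1; 0.040 -0.005 -0.002 -0.000 0.000 -0.000 -1
```

Request:
arm_command(series="0.04 -0.008 -0.003 0 0 0 -1; 0.04 -0.007 -0.003 0 0 0 -1; 0.03 0 0 0 0 0 -1; 0.03 0 0 0 0 0 -1; 0 0 0 0 0 0 -1; 0 0 0 0 0 0 -1; 0 0 0 0 0 0 -1")

```text
clock: 5.78
position: [0.5555, 0.1294, 0.0814]
ee_rot: [0.533, 0.465, 0.533, -0.465]
contact_force: [1.1, 0.7, -1.9]
width: 0.0441
```

Request:
arm_command(series="0.02 0 0 0 0 0 -1; 0.02 0 0 0 0 0 -1; 0 0 0 0 0 0 -1; 0 0 0 0 0 0 -1")

```text
clock: 6.12
position: [0.5555, 0.1294, 0.0773]
ee_rot: [0.533, 0.465, 0.533, -0.465]
contact_force: [1.6, 0.2, -2.4]
width: 0.0432
```

Request:
arm_command(series="0.02 0 0 0 0 0 -1; 0.02 0 0 0 0 0 -1; 0 0 0 0 0 0 -1; 0 0 0 0 0 0 -1")

```text
clock: 6.45
position: [0.5555, 0.1294, 0.075]
ee_rot: [0.533, 0.465, 0.533, -0.464]
contact_force: [-1.5, -0.2, 7.8]
width: 0.0436
```

Request:
arm_command(series="0.02 0 0 0 0 0 -1; 0.02 0 0 0 0 0 -1; 0 0 0 0 0 0 -1; 0 0 0 0 0 0 -1")

```text
clock: 6.78
position: [0.5555, 0.1294, 0.075]
ee_rot: [0.534, 0.465, 0.532, -0.464]
contact_force: [-6.1, -0.2, 30.6]
width: 0.0432
```

Hard stop at TCP z 0.075 (30 N). The grip is about 7 mm above the shoulder, so the shoulder is 13 mm too high: bay0 is jammed. Going to bay1, 62 mm along the charger's +y.

Request:
arm_command(series="-0.04 0 0 0 0 0 -1; -0.1 0 0 0 0 0 -1; -0.15 0 0 0 0 0 -1; -0.05 0 0 0 0 0 -1; 0 0 -0.21 0 0 0 -1; 0 0 -0.21 0 0 0 -1; 0 0 -0.2 0 0 0 -1; 0 0 0 0 0 0 -1; 0 0 0 0 0 0 -1; 0 0 0 0 0 0 -1; 0 0 0 0 0 0 -1")

```text
clock: 7.7
position: [0.5467, 0.1899, 0.1031]
ee_rot: [0.533, 0.464, 0.533, -0.465]
contact_force: [-0.0, -0.4, -3.0]
width: 0.044
```

```bash
python3 - <<'E'
from h import *
s=manip.get_state();print(s["position"].round(4),s["contact_force"].round(1))
plan(.5469,.1910,.085,7.9,3,-1)
E
```

```text
[0.5467 0.1899 0.1031] [-0.  -0.4 -3. ]
deg [-0.1  0.   0.1] d mm [  0.2   1.1 -18.1]
0.060 0.001 -0.003 -0.000 0.000 0.000 -1; 0.060 0.001 -0.003 -0.000 0.000 0.000 -1; 0.060 0.001 -0.003 -0.000 0.000 0.000 -1
```

Request:
arm_command(series="0.06 0 -0.005 0 0 0 -1; 0.06 0 -0.005 0 0 0 -1; 0.04 0 0 0 0 0 -1; 0.03 0 0 0 0 0 -1; 0.03 0 0 0 0 0 -1; 0 0 0 0 0 0 -1; 0 0 0 0 0 0 -1; 0 0 0 0 0 0 -1")

```text
clock: 8.37
position: [0.547, 0.1911, 0.0811]
ee_rot: [0.533, 0.464, 0.533, -0.465]
contact_force: [1.9, -2.5, -5.0]
width: 0.0435
```

Request:
arm_command(series="0.02 0 0 0 0 0 -1; 0.02 0 0 0 0 0 -1; 0.02 0 0 0 0 0 -1; 0.02 0 0 0 0 0 -1; 0 0 0 0 0 0 -1; 0 0 0 0 0 0 -1")

```text
clock: 8.87
position: [0.5471, 0.1911, 0.075]
ee_rot: [0.534, 0.465, 0.532, -0.465]
contact_force: [-1.4, -5.7, 8.2]
width: 0.0439
```

Request:
arm_command(series="0.03 0 0 0 0 0 -1; 0 0 0 0 0 0 -1; 0 0 0 0 0 0 -1")

```text
clock: 9.12
position: [0.5471, 0.1911, 0.075]
ee_rot: [0.534, 0.465, 0.532, -0.464]
contact_force: [-5.9, -7.4, 25.0]
width: 0.0435
```

Bay1 stops hard at the same height, so it is jammed too. On to bay2.

Request:
arm_command(series="-0.04 0 0 0 0 0 -1; -0.1 0 0 0 0 0 -1; -0.15 0 0 0 0 0 -1; -0.05 0 0 0 0 0 -1; 0 0 -0.21 0 0 0 -1; 0 0 -0.21 0 0 0 -1; 0 0 -0.2 0 0 0 -1; 0 0 0 0 0 0 -1; 0 0 0 0 0 0 -1; 0 0 0 0 0 0 -1; 0 0 0 0 0 0 -1")

```text
clock: 10.03
position: [0.538, 0.2527, 0.1041]
ee_rot: [0.533, 0.465, 0.533, -0.465]
contact_force: [-1.1, 1.1, -2.1]
width: 0.0436
```

```bash
python3 - <<'E'
from h import *
s=manip.get_state();print(s["position"].round(4),s["contact_force"].round(1))
plan(.5385,.2522,.085,7.9,3,-1)
E
```

```text
[0.538  0.2527 0.1041] [-1.1  1.1 -2.1]
deg [-0.1  0.   0.1] d mm [  0.5  -0.5 -19.1]
0.064 0.002 0.002 -0.000 0.000 0.000 -1; 0.064 0.002 0.002 -0.000 0.000 0.000 -1; 0.064 0.002 0.002 -0.000 0.000 0.000 -1
```

Request:
arm_command(series="0.06 0.004 0.003 0 0 0 -1; 0.06 0 0.003 0 0 0 -1; 0.04 0 0 0 0 0 -1; 0.03 0 0 0 0 0 -1; 0.04 0 0 0 0 0 -1; 0 0 0 0 0 0 -1; 0 0 0 0 0 0 -1; 0 0 0 0 0 0 -1")

```text
clock: 10.7
position: [0.5387, 0.2524, 0.0814]
ee_rot: [0.533, 0.464, 0.533, -0.465]
contact_force: [1.1, -0.2, -2.0]
width: 0.0435
```

Request:
arm_command(series="0.02 0 0 0 0 0 -1; 0.02 0 0 0 0 0 -1; 0.02 0 0 0 0 0 -1; 0.02 0 0 0 0 0 -1; 0 0 0 0 0 0 -1; 0 0 0 0 0 0 -1; 0 0 0 0 0 0 -1")

```text
clock: 11.28
position: [0.5388, 0.2524, 0.0732]
ee_rot: [0.533, 0.465, 0.533, -0.465]
contact_force: [-0.0, -1.4, -3.1]
width: 0.0433
```

Past the jam height with no resistance, so I keep going down.

Request:
arm_command(series="0.03 0 0 0 0 0 -1; 0.03 0 0 0 0 0 -1; 0.02 0 0 0 0 0 -1; 0 0 0 0 0 0 -1; 0 0 0 0 0 0 -1; 0 0 0 0 0 0 -1")

```text
clock: 11.78
position: [0.5388, 0.2525, 0.0651]
ee_rot: [0.533, 0.465, 0.533, -0.465]
contact_force: [1.8, -2.8, -3.8]
width: 0.0433
```

Request:
arm_command(series="0.02 0 0 0 0 0 -1; 0.02 0 0 0 0 0 -1; 0.01 0 0 0 0 0 -1; 0 0 0 0 0 0 -1; 0 0 0 0 0 0 -1")

```text
clock: 12.2
position: [0.5388, 0.2525, 0.0621]
ee_rot: [0.533, 0.465, 0.533, -0.464]
contact_force: [-2.0, -4.0, 7.3]
width: 0.0434
```

Stop at TCP z 0.062, exactly 13 mm below the jams, so the pack is home. Releasing and backing off.

Request:
arm_command(series="-0.01 0 0 0 0 0 0.5; 0 0 0 0 0 0 1; 0 0 0 0 0 0 1; 0 0 0 0 0 0 1; 0 0 0 0 0 0 1; 0 0 0 0 0 0 1; 0 0 0 0 0 0 1; 0 0 0 0 0 0 1")

```text
clock: 12.87
position: [0.5387, 0.2526, 0.0613]
ee_rot: [0.533, 0.465, 0.533, -0.465]
contact_force: [1.0, -0.1, 0.3]
width: 0.0858
```

Request:
arm_command(series="-0.1 0 0 0 0 0 1; -0.2 0 0 0 0 0 1; -0.3 0 0 0 0 0 1; -0.3 0 0 0 0 0 1; -0.3 0 0 0 0 0 1; -0.2 0 0 0 0 0 1; 0 0 0.3 0 0 0 1; 0 -0.2 0.3 0 0 0 1; 0 -0.3 0.3 0 0 0 1; 0 -0.3 0.3 0 0 0 1; 0 -0.3 0.3 0 0 0 1; 0 0 0 0 0 0 1")

```text
clock: 13.87
position: [0.4456, 0.0864, 0.2018]
ee_rot: [0.532, 0.463, 0.533, -0.468]
contact_force: [0.3, 0.4, -0.3]
width: 0.0854
```

```bash
python3 - <<'E'
from h import *
b=get_image("top");a=get_image("scene");s=manip.get_state();print(s["clock"],s["position"].round(3),s["contact_force"].round(1),s["width"])
f=lambda i:cv2.resize(i[:,:,::-1],(400,300))
x=cv2.resize(a[80:200,260:420,::-1],(400,300),interpolation=cv2.INTER_CUBIC);y=cv2.resize(b[160:280,60:220,::-1],(400,300),interpolation=cv2.INTER_CUBIC)
cv2.imwrite("pics/end.png",np.vstack([np.hstack([f(a),f(b)]),np.hstack([x,y])]))
for n,im in(("top",b),("scene",a)):
    hsv=cv2.cvtColor(im,cv2.COLOR_RGB2HSV);H,S,V=[hsv[...,i].astype(int) for i in range(3)]
    for c in blobs((H>22)&(H<35)&(S>140)&(V>90),100): print(n,c[:,0].mean(0).round(),cv2.contourArea(c),rect(n,c,.099))
E
```

```text
13.9667 [0.451 0.09  0.203] [ 0.3 -0.5  0.3] 0.08546931678212877
top [484. 265.] 1450.0 [ 467.6 -432.2   46.6  114.6   14.6]
top [101. 223.] 369.0 [537.8 254.5  30.3  40.9   8. ]
top [171. 129.] 198.0 [711.2 139.1  66.7  16.   10. ]
top [193. 125.] 235.0 [718.4 100.6  67.1  18.   10.8]
scene [334. 250.] 669.5 [800.   73.2  68.9  40.7  20.2]
scene [354. 239.] 210.0 [794.  113.9  24.2  74.   87.1]
scene [  4. 208.] 179.5 [ 558.5 -385.6   64.2   14.3    6.2]
scene [354. 130.] 176.5 [537.8 256.2  33.4  43.2   7.3]
```

View pics/end.png

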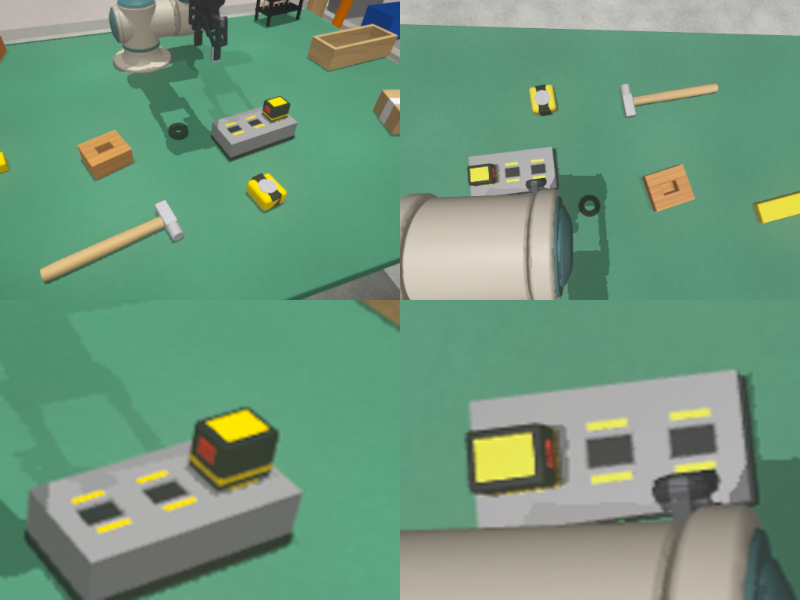

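The pack sits flat in bay2, clear of the gripper. Both views, at the home height, put its patch within about 1.5 mm of the bay centre, and the bystanders haven't moved.

```bash
python3 -c "
from rig import ticket
print(ticket.sign_off())"
```

```text
the job is handed in; nothing more can be done
None
```

The pack is plugged into bay2 (the left bay) and released, and I handed the job in at about 14 s of the 54 s allowed.

- **Finding the good bay:** I lifted the pack out of the holder and tried the bays in order. Bay0 and bay1 both stopped hard at TCP z 0.075 m, with 25–31 N on the wrist, about 13 mm too high. In bay2 the pack went on down without resistance and stopped at TCP z 0.062 m.
- **Final checks:** After release the gripper was fully open, backed well away, and read about 0 N. Casting the pack's top patch at its home height, the two cameras gave (537.8, 254.5) and (537.8, 256.2) mm. The bay centre I measured from its marks is about (538.7, 254.8) mm. In the pictures the pack stands flat on the charger, and the tape measure, tape roll and hammer look unmoved.
- **One disagreement:** While the pack was in the air, the scene camera put it 5–10 mm off along y in the grip, while the top camera said about 2 mm. The scene figure was very sensitive to the assumed height, so I used the top camera, and the pack went into all three bays without catching on the rim.

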